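# Rethread the blue lid on the medicine jar

## Task

In the clinic's medicine corner, the blue lid sits loose and high on its white jar in the grey holder. Turn it back (anticlockwise seen from above) until the thread drops into place, then screw it forward (clockwise) fully home, so that the white stripe on the lid points at the red mark on the jar. Let go of it, and leave the closed white-lidded jar where it stands.

Things in the scene. Friction and masses are not known exactly. Their poses are not given: they have to be found in the camera images.
- jar: White jar, 62 mm wide, clamped in a grey 84 mm square holder fixed to the table. Origin: on its axis, at table height; z up; x axis towards its red marks (holder's edge, jar's side). Body radius 31 mm up to 58 mm height, narrowing to an 18 mm neck radius at 72 mm; mouth at 93 mm. Yaw up to 0.4 rad either way.
- lid: Blue round lid, 50 mm wide, 34 mm tall, 45 g; grip it across in its solid upper 16 mm. Origin: centre of its lower edge; z up; white stripe on top along its x axis from the centre. Its plug fits the jar's mouth with 1.5 mm play. It starts on top of the thread: origin 88 mm above the jar's, stripe 20 to 48 degrees anticlockwise of the jar's x.
- thread (a point): Point on the jar's axis, 90 mm up. Stripe 65 to 95 degrees anticlockwise of the jar's x (aim at 80): the lid can drop 6 mm, origin to 82 mm; if held, lower it with a light push. Once down, a stop ends turning back at 95. Then clockwise it sinks 4 mm per 60 degrees (1.2 mm axial play) to a solid stop at 0: origin at 77 mm. Clockwise from the start it only slides, high.
- white_jar: Bystander, not to be moved: closed white jar with a white lid and a green band, 62 mm wide, 102 mm tall, 220 g, loose; origin at the centre of its underside. A third jar, with an orange lid, stands in the same row.

How it is judged:
By the outcome, as a careful person would: the job done as asked, in the order asked, and still so for the second after the job is handed in, with the robot touching nothing.
It also fails if it takes over 35 s, if anything falls off the work surface, if the arm or the gripper's body presses on something with over 40 N, if the wrist force passes 120 N, or if a joint passes its speed limit or range.

## Robot

A 7-joint arm with a two-finger parallel gripper is mounted at the origin on the work surface. World frame = base frame: x ahead of the robot, y to its left, z up, the work surface at z = 0. Lengths are in mm, angles in rad, forces in N, time in s.
With the tool pointing down it reaches from about 425 to 875 mm from the base axis. Payload 4.7 kg.
Tool frame: the origin (TCP) lies at the very end of the fingers, on their centre line; the grasp point (between the pads) lies 19 mm behind it (bot.pinch_z is the distance from the TCP to the grasp point, in mm); z points along the fingers, y is the direction in which the jaws open and shut (so a half turn about z gives the same grasp; the last joint's range is limited). The gripper opens to 87 mm and grips with 3 to 60 N. Pads are 19 mm wide; open, the fingers measure 117 mm over their backs; the gripper's body (75 mm by 190 mm) begins 51 mm behind the grasp point.
Start: joints at [-1.108, 0.321, -0.07, 1.45, 0.023, 1.371, -0.057], TCP at [282.054, 585.637, 222.587] pointing down, gripper open.
Joint ranges: [-2.86, 2.86], [-0.3, 2.09], [-1.38, 1.24], [0.06, 2.45], [-1.56, 4.7], [0.09, 2.05], [-2.69, 2.69]. Speed limits (rad/s): [2.57, 2.57, 3.14, 3.14, 3.14, 3.14, 3.14].

## Interface

Orientations are given as a unit quaternion [w, x, y, z].
In Python, from rig import bot, viewer, ticket gives the robot as it stands.
- The arm moves only by the tool send_rows, never from a script. Its argument "series" is text: rows parted by semicolons, each of 7 numbers parted by spaces: the shift along the world's x, y, z in m, then the turn, a rotation vector about the world's x, y, z in degrees, then the closure, from 0 (fully open) to 1 (shut). In form: x y z rx ry rz gripper; .... A call has 1 to 10 rows; each row shifts and turns the commanded pose from where the row before left it; what a row does not reach is not made up. A row lasts 1/8 s, in which the tool goes at most 62.5 mm and 10.7 degrees, less where a joint would pass 70% of its speed; a pose out of reach is approached as far as the arm can. A call is refused whole if a number of a shift passes 0.0625 or a number of a turn 10.7, either way. A call with a gripper value outside its range is refused whole. The fingers move at their own pace and stop on an object; "squeeze" is the grip in N (left out, the last holds). Time passes only in rows, so rows that do not move let the fingers close. It gives the time, the measured TCP pose, the force and the opening at its end, in the units of the state.
- bot.get_obs(): the state, without advancing time (a new reading comes with each control period).
- viewer.snapshot(name): name is "scene" or "top"; returns (picture, depth): 480x640x3 uint8, blue, green, red; 480x640 float32, mm along the optical axis (not along the pixel's ray), 0 where there is no reading.
- viewer.camera_model(name): a dict with "fov_y" (degrees; the focal length in pixels is half the picture's height over the tangent of half this angle, whatever the lens; pixels are square), "cx", "cy" (the principal point, pixels), "R" (3x3) and "t" (3): a world point X has camera coordinates R X + t. Camera axes: x right, y down, z forward; pixel columns grow to the right and rows downward; lengths in mm; the calibration is good to about 2 mm. A picture is of the moment at which its call begins. camera_model takes no time and is no camera call.
- ticket.hand_in(): hands the job in, once; it reports no verdict.
Trained networks look in the newest picture that a camera, given by its name, has taken for a name from the list of things; names that differ only in an ending like _2 or _b are one class to them, and where a whole thing is asked for, a point or a joint stands for the part that bears it (a point fixed in the world has none). Each returns a list of dicts, best first, with "confidence" (0 to 1); they miss things now and then, are a little off and sometimes report something else, mostly with a low value. They report only what shows in the picture. A call takes as long as a camera call.
- viewer.recognise(target, camera): "centre" ([x, y, z] in mm, in world coordinates, good to about 4 mm: the middle of the surface that is visible of it).
The state is a dict: "time_s": time; "qpos": joint angles; "joint_vel": joint speeds; "joint_torque": joint torques, N m; "tcp_pos": TCP position; "tool_rot": TCP orientation; "contact_force": force on the tool from outside, world axes, zero at the start; "torque": the same for the moment, N m; "finger_gap": finger opening in mm.
Only numpy, scipy, OpenCV 4.12 (cv2) and the standard library are available. Lean on these libraries where they do the work, as an engineer would, in place of code of your own. Each camera call takes 0.05 s, during which the arm holds its last target.

## Working session

There is one attempt and no reset: what is moved stays moved. The work goes in short steps, Python scripts to look and compute and a tool call to move; the robot and the scene stay as the last step left them, time stands still between calls to the robot, and variables do not carry over. Pictures are saved under pics/ and viewed, and the job is handed in when it is done.

Besides the shell and the picture viewer there is one more tool, called after "Request:" in YAML: its name, and indented under it one key for each argument. send_rows: Moves the arm, as the interface text tells. Its arguments: {"type":"object","properties":{"series":{"type":"string"},"squeeze":{"type":"number"}},"required":["series"]}

```bash
mkdir -p pics; ls
python3 - <<'E'
from rig import bot, viewer, ticket
import cv2
for n in ("scene","top"):
    p,d=viewer.snapshot(n); cv2.imwrite(f"pics/{n}1.png",p)
    m=viewer.camera_model(n); print(n,m)
    for t in ("lid","jar"):
        print(t,viewer.recognise(t,n)[:3])
o=bot.get_obs();print(o,bot.pinch_z)
E
```

```text
pics
scene {'fov_y': 54.0769669735, 'cx': 311.88158531988876, 'cy': 230.3025441669103, 'R': array([[-0.03852652,  0.99915697, -0.0141794 ],
       [ 0.83640359,  0.02448019, -0.54756712],
       [-0.54675839, -0.03295555, -0.83664162]]), 't': array([  25.28476434, -369.80381077, 1014.22395165])}
lid [{'centre': [559.9, 17.4, 124.0], 'confidence': 0.58}]
jar [{'centre': [579.3, 22.8, 22.1], 'confidence': 0.69}]
top {'fov_y': 47.616916253683996, 'cx': 317.1008963779629, 'cy': 238.75980549286498, 'R': array([[ 0.06283238, -0.99801999, -0.00286273],
       [-0.97806787, -0.06100501, -0.19915227],
       [ 0.19858331,  0.01531316, -0.97996438]]), 't': array([-24.06844122, 503.74960246, 861.42337325])}
lid [{'centre': [550.7, 18.0, 119.5], 'confidence': 0.8}]
jar [{'centre': [531.4, 8.7, 23.3], 'confidence': 0.56}, {'centre': [550.4, 21.0, 118.8], 'confidence': 0.18}]
{'time_s': 0.3, 'qpos': array([-1.10787605,  0.32128863, -0.07008791,  1.45088028,  0.02261022,
        1.37078419, -0.05691758]), 'joint_vel': array([ 0.00040435, -0.00344053, -0.00034957, -0.00347474, -0.00039369,
        0.00213954,  0.00053623]), 'joint_torque': array([ 5.67941770e-04, -4.90529108e+01, -4.02241861e-01, -3.12215173e+01,
       -6.36191620e-02,  3.87205055e-02,  1.10833480e-04]), 'tcp_pos': array([282.00407714, 585.46106826, 222.20772881]), 'tool_rot': array([-2.81559400e-05,  2.22531117e-01,  9.74925545e-01, -2.86760937e-04]), 'contact_force': array([-0.17196353, -0.41898325, -0.39990864]), 'torque': array([-0.04808974,  0.00958994,  0.02199095]), 'finger_gap': 87.2577366010696} 18.700000000000003
```

View pics/scene1.png

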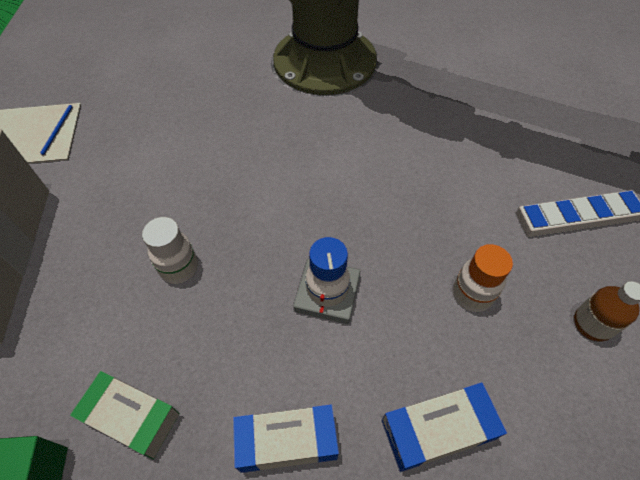

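View pics/top1.png

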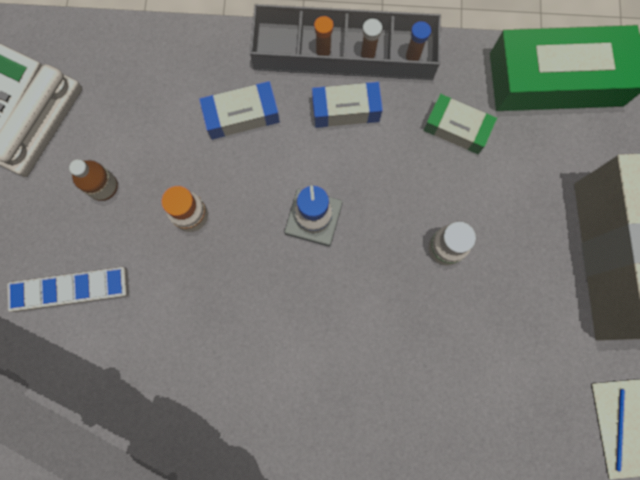

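```bash
cat > h.py <<'E'
import numpy as np, cv2
from rig import bot, viewer, ticket
def cam(n):
    m=viewer.camera_model(n); f=240/np.tan(np.radians(m['fov_y']/2)); return m,f
def ptz(n,u,v,z):
    m,f=cam(n); u=np.atleast_1d(u).astype(float); v=np.atleast_1d(v).astype(float)
    ray=np.stack([(u-m['cx'])/f,(v-m['cy'])/f,np.ones_like(u)],-1)@m['R']   # R^T r
    c=-m['R'].T@m['t']
    s=(z-c[2])/ray[:,2]
    return c+ray*s[:,None]
def pts(n,u,v,d):
    m,f=cam(n)
    return (np.stack([(u-m['cx'])/f,(v-m['cy'])/f,np.ones(len(u))],-1)*d[:,None]-m['t'])@m['R']
def proj(n,X):
    m,f=cam(n); c=m['R']@np.asarray(X,float)+m['t']; return c[0]/c[2]*f+m['cx'],c[1]/c[2]*f+m['cy']
def lidmeas(n,tag,roi):
    p,d=viewer.snapshot(n); x0,y0,x1,y1=roi
    c=p[y0:y1,x0:x1]; cv2.imwrite(f"pics/{n}_{tag}.png",cv2.resize(c,None,fx=7,fy=7,interpolation=cv2.INTER_CUBIC))
    return p,d
E
python3 - <<'E'
from h import *
for n,roi in(("scene",(280,225,375,325)),("top",(275,170,355,250))):
    p,d=lidmeas(n,"z1",roi); x0,y0,x1,y1=roi
    c=p.astype(int); V,U=np.mgrid[y0:y1,x0:x1]; U=U.ravel();V=V.ravel()
    q=c[V,U]; D=d[V,U]
    P=pts(n,U,V,D.astype(float))
    blue=(q[:,0]>q[:,2]+60)&(D>0)
    zt=np.percentile(P[blue,2],85)
    top=blue&(abs(P[:,2]-np.median(P[blue&(P[:,2]>zt-6),2]))<3)
    print(n,"blue n",blue.sum(),"top z",np.median(P[top,2]))
    z=122
    W=ptz(n,U,V,z)
    # circle fit of top hull
    pt=np.stack([U[top],V[top]],-1).astype(np.float32); h=cv2.convexHull(pt)[:,0]
    hw=ptz(n,h[:,0],h[:,1],z)[:,:2]; print("minEnc",cv2.minEnclosingCircle(hw.astype(np.float32)), "mid",(hw.max(0)+hw.min(0))/2)
    red=(q[:,2]>q[:,0]+60)&(q[:,2]>q[:,1]+60)
    nl,lab=cv2.connectedComponents(red.reshape(y1-y0,x1-x0).astype(np.uint8)); lab=lab.ravel()
    for k in range(1,nl): print("red",U[lab==k].mean(),V[lab==k].mean(),(lab==k).sum(),P[lab==k].mean(0))
    hull=cv2.convexHull(pt)
    ins=np.array([cv2.pointPolygonTest(hull,(float(u),float(v)),True)>1.0 for u,v in zip(U,V)])
    st=ins&(q.min(1)>110)
    w=W[st][:,:2]; print("stripe n",st.sum(),w.mean(0)); 
    u,s,vt=np.linalg.svd(w-w.mean(0)); print(s,vt[0],np.degrees(np.arctan2(vt[0][1],vt[0][0])))
    hd=d[y0:y1,x0:x1]
    hold=(D>0)&(P[:,2]>8)&(P[:,2]<40)&(q.max(1)<170)
    print("hold z",np.percentile(P[hold,2],[10,50,90]),hold.sum())
E
```

```text
scene blue n 969 top z 120.7354932090924
minEnc ((556.8111572265625, 18.737241744995117), 25.126039505004883) mid [556.72009241  18.58219994]
red 321.7647058823529 296.05882352941177 17 [587.89246928  11.72725536  58.94300594]
red 321.2 309.35 20 [591.09981641  11.13349592  21.5510396 ]
stripe n 62 [567.5283404   20.92757057]
[54.15626004 11.10458905] [0.98681267 0.16186648] 9.315249755675175
hold z [17.14145657 20.62385616 26.51040861] 1619
top blue n 700 top z 121.46921552312361
minEnc ((549.9314575195312, 17.353294372558594), 24.664518356323242) mid [549.92285521  16.80264687]
stripe n 47 [561.65969751  19.18434931]
[39.48610469 11.81932224] [-0.98617407 -0.16571273] -170.4613588821696
hold z [18.43206661 21.43534591 24.10234313] 1074
```

View pics/scene_z1.png

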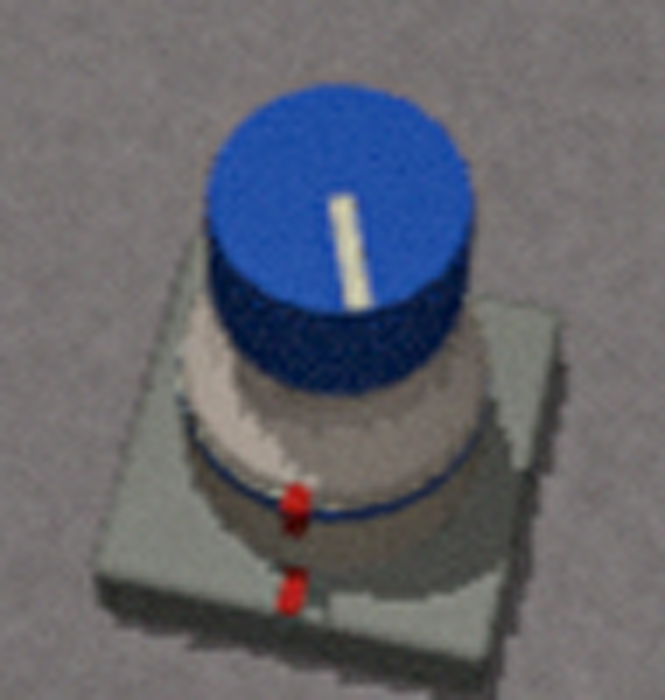

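View pics/top_z1.png

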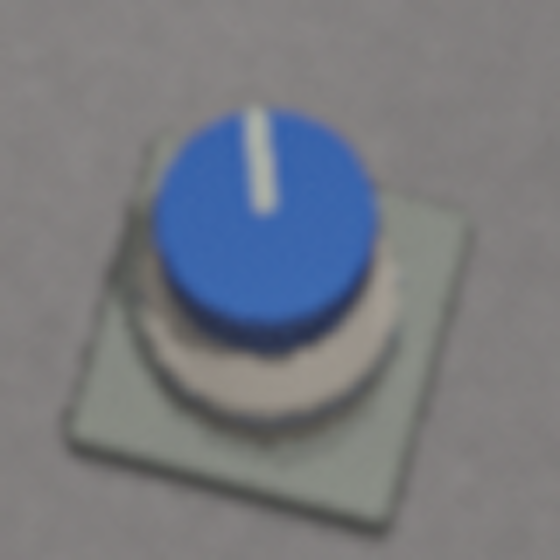

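Run:
```python
from h import *
for n in("scene","top"):
    m,f=cam(n);print(n,-m['R'].T@m['t'],f, proj(n,[553,18,122]))
def A(a): return np.degrees(np.arctan2(a[1],a[0]))
sc=[(280+x/7,225+y/7) for x,y in((100,575),(490,655),(560,312))]
tp=[(275+x/7,170+y/7) for x,y in((70,440),(385,525),(470,212),(155,135))]
for z in(20,):
  a=ptz("scene",*np.array(sc).T,z)[:,:2]; print(a,A(a[1]-a[0])-90,A(a[1]-a[2]),np.linalg.norm(a[1]-a[0]),np.linalg.norm(a[1]-a[2]))
  b=ptz("top",*np.array(tp).T,z)[:,:2]; print(b,A(b[1]-b[0])+90,A(b[2]-b[1]),np.linalg.norm(b[1]-b[0]),np.linalg.norm(b[1]-b[2]))
  print("ctr",(a[0]+a[2])/2,(b[0]+b[2])/2)
# red marks, scene: ridge mark z
print(ptz("scene",[280+292/7,280+296/7],[225+592/7,225+505/7],20))
for n in("scene","top"):
  viewer.snapshot(n)
  print(n,viewer.recognise("white_jar",n)[:2])
```

```text
scene [864.81482237  17.21373175 646.40808497] 470.24543785898743 (np.float64(327.5006761442983), np.float64(250.6536265102257))
top [323.14927796  -6.48064945 944.418194  ] 543.935356192567 (np.float64(312.22584021844875), np.float64(198.8459703753103))
[[588.25683687 -27.68469894]
 [603.16153156  52.26580212]
 [524.00789457  67.76804172]] -10.56008892916445 -11.081118737107289 81.32793211913348 80.65740933828963
[[517.45274858  64.31800778]
 [500.87074454 -15.00114919]
 [582.15369521 -31.6666001 ]
 [597.31747848  48.76960074]] -11.807868550111507 -11.586780863326663 81.03389118464591 82.97382312150665
ctr [556.13236572  20.04167139] [549.80322189  16.32570384]
[[590.74163641  11.86343908  20.        ]
 [571.24145756  12.16724812  20.        ]]
scene [{'centre': [526.1, -204.2, 68.9], 'confidence': 0.9}]
top [{'centre': [507.2, -211.7, 101.7], 'confidence': 0.94}]
```

Request:
send_rows:
  series: "0.015 -0.03 0 0 0 -2 0;0.0225 -0.0475 -0.004 0 0 -2 0;0.0225 -0.0475 -0.004 0 0 -2 0;0.0225 -0.0475 -0.004 0 0 -2 0;0.0225 -0.0475 -0.004 0 0 -2 0;0.0225 -0.0475 -0.004 0 0 -2 0;0.0225 -0.0475 -0.004 0 0 -2 0;0.0225 -0.0475 -0.004 0 0 -2 0;0.0225 -0.0475 -0.004 0 0 -2 0;0.0225 -0.0475 -0.004 0 0 -2 0"

```text
time_s: 1.85
tcp_pos: [500.2, 126.6, 186.9]
tool_rot: [0.0, 0.389, 0.921, 0.0]
contact_force: [1.7, -0.3, -0.1]
finger_gap: 86.9
```

Request:
send_rows:
  series: "0.0225 -0.0475 -0.004 0 0 -2 0;0.022 -0.045 -0.002 0 0 -2 0;0.012 -0.019 0 0 0 0 0;0 0 0 0 0 0 0;0 0 0 0 0 0 0"

```text
time_s: 2.48
tcp_pos: [555.6, 18.2, 180.5]
tool_rot: [-0.0, 0.42, 0.908, 0.0]
contact_force: [0.1, -0.0, 0.7]
finger_gap: 87.0
```

Run:
```python
from h import *
for n in("scene","top"):
    p,d=viewer.snapshot(n); cv2.imwrite(f"pics/{n}2.png",p); np.save(f"{n}2.npy",d)
o=bot.get_obs();print(o['time_s'],o['qpos'],o['tcp_pos'],o['tool_rot'],o['contact_force'])
for n in("scene","top"): print(n,proj(n,o['tcp_pos']))
```

```text
2.575 [-0.46836311  0.14890017  0.42774449  1.76006637 -0.06581983  1.24665111
  0.68199294] [555.59640996  18.49077679 180.59558863] [-2.42134144e-04  4.19141395e-01  9.07920879e-01  3.30702553e-04] [ 0.54713592 -0.24219127 -0.05007996]
scene (np.float64(328.5404672618689), np.float64(227.32616331584552))
top (np.float64(311.5387106417521), np.float64(186.24813933948516))
```

View pics/scene2.png

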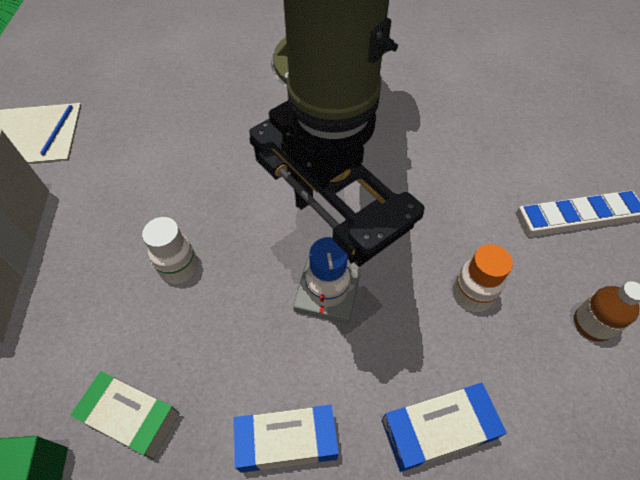

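View pics/top2.png

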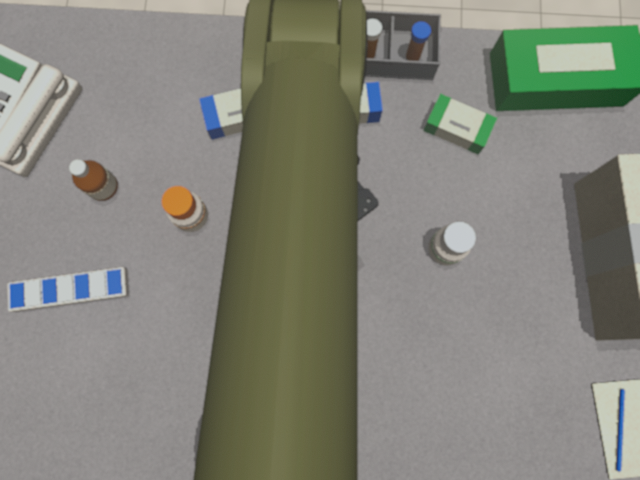

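Run:
```python
from h import *
p=cv2.imread("pics/scene2.png"); x0,y0=240,120
o=bot.get_obs(); t=o['tcp_pos']; y=np.array([.761,.649,0]);x=np.array([-.649,.761,0])
q=cv2.resize(p[y0:270,x0:430],None,fx=4,fy=4,interpolation=cv2.INTER_CUBIC)
q=cv2.convertScaleAbs(q,alpha=2.2,beta=20)
cv2.imwrite("pics/s2raw.png",q)
for s in(1,-1):
  for d in(43.5,58.5):
    for w in(-9.5,9.5):
      u,v=proj("scene",t+s*d*y+w*x); print(s,d,w,round(u,1),round(v,1)); cv2.circle(q,(int((u-x0+.5)*4),int((v-y0+.5)*4)),2,(0,0,255),-1)
cv2.imwrite("pics/s2z.png",q)
D=np.load("scene2.npy")
```

```text
1 43.5 -9.5 346.3 256.4
1 43.5 9.5 358.8 247.5
1 58.5 -9.5 355.0 265.4
1 58.5 9.5 367.5 256.3
-1 43.5 -9.5 299.9 208.3
-1 43.5 9.5 312.1 200.4
-1 58.5 -9.5 292.6 200.6
-1 58.5 9.5 304.7 192.9
```

View pics/s2z.png

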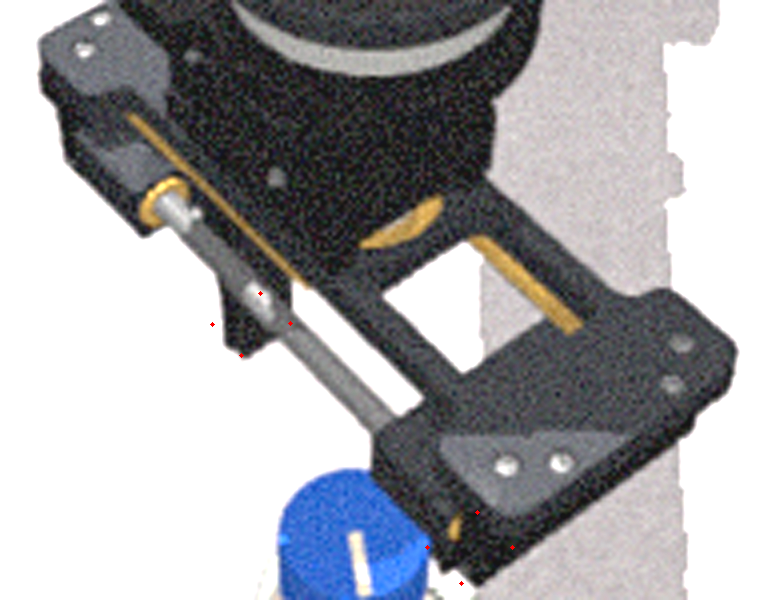

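Run:
```python
from h import *
p=cv2.imread("pics/scene2.png"); 
o=bot.get_obs(); t=o['tcp_pos']; y=np.array([.761,.649,0]);x=np.array([-.649,.761,0])
x0,y0=285,180
q=cv2.resize(p[y0:280,x0:385],None,fx=6,fy=6,interpolation=cv2.INTER_CUBIC)
q=cv2.convertScaleAbs(q,alpha=2.2,beta=20)
for s in(1,-1):
  for d in(43.5,53.5,58.5):
    for w in(-9.5,9.5):
      u,v=proj("scene",t+s*d*y+w*x); cv2.circle(q,(int((u-x0+.5)*6),int((v-y0+.5)*6)),2,(0,0,255),-1)
cv2.imwrite("pics/s2y.png",q)
D=np.load("scene2.npy"); g=p.max(2)
# depth-based finger points within z of tip
V,U=np.mgrid[180:275,285:385]; U=U.ravel();V=V.ravel(); P=pts("scene",U,V,D[V,U].astype(float)); ok=(D[V,U]>0)&(g[V,U]<70)
L=np.c_[(P-t)@y,(P-t)@x,(P-t)[:,2]]
for s in(1,-1):
  m=ok&(s*L[:,0]>30)&(s*L[:,0]<70)&(L[:,2]<35)&(L[:,2]>-15)&(abs(L[:,1])<25)
  print(s,m.sum(),np.percentile(L[m],[2,10,50,90,98],axis=0).round(1).tolist())
```

```text
1 23 [[45.5, -12.4, -0.1], [47.1, -12.1, 1.8], [52.8, -11.2, 6.4], [53.9, -10.0, 11.1], [54.1, -9.6, 12.9]]
-1 179 [[-49.4, -11.8, 0.3], [-47.3, -11.2, 2.4], [-42.8, -7.6, 16.9], [-41.8, 6.3, 28.3], [-41.3, 8.6, 33.3]]
```

View pics/s2y.png

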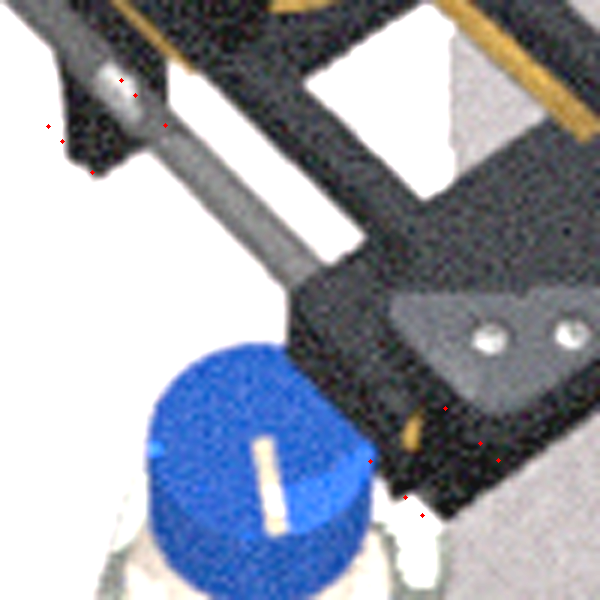

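Request:
send_rows:
  series: "-0.0015 0.0005 -0.02 0 0 0 0;0 0 -0.025 0 0 0 0;0 0 -0.025 0 0 0 0;0 0 -0.015 0 0 0 0;0 0 0 0 0 0 0;0 0 0 0 0 0 0.2"
  squeeze: 5

```text
time_s: 3.32
tcp_pos: [555.3, 17.4, 96.6]
tool_rot: [0.001, 0.42, 0.907, 0.0]
contact_force: [-0.2, -0.0, 0.4]
finger_gap: 82.5
```

Request:
send_rows:
  series: "0 0 0 0 0 0 0.35"

```text
time_s: 3.45
tcp_pos: [555.4, 17.2, 96.7]
tool_rot: [0.001, 0.42, 0.907, 0.001]
contact_force: [0.6, 0.1, -0.6]
finger_gap: 74.1
```

Request:
send_rows:
  series: "0 0 0 0 0 0 0.4;0 0 0 0 0 0 0.4"

```text
time_s: 3.7
tcp_pos: [554.7, 17.1, 95.9]
tool_rot: [0.0, 0.42, 0.907, 0.0]
contact_force: [-0.7, 0.6, -0.1]
finger_gap: 56.6
```

Run:
```python
from h import *
p,d=viewer.snapshot("scene"); cv2.imwrite("pics/s3.png",cv2.resize(p[180:330,240:420],None,fx=4,fy=4,interpolation=cv2.INTER_CUBIC))
o=bot.get_obs();print(o['time_s'],o['tcp_pos'],o['contact_force'],o['torque'],o['finger_gap'])
```

```text
3.75 [554.65353501  17.0963068   95.79787267] [-0.01533592  0.81237005  0.36812891] [-0.01590586 -0.01023894 -0.02316758] 54.89605121092637
```

View pics/s3.png

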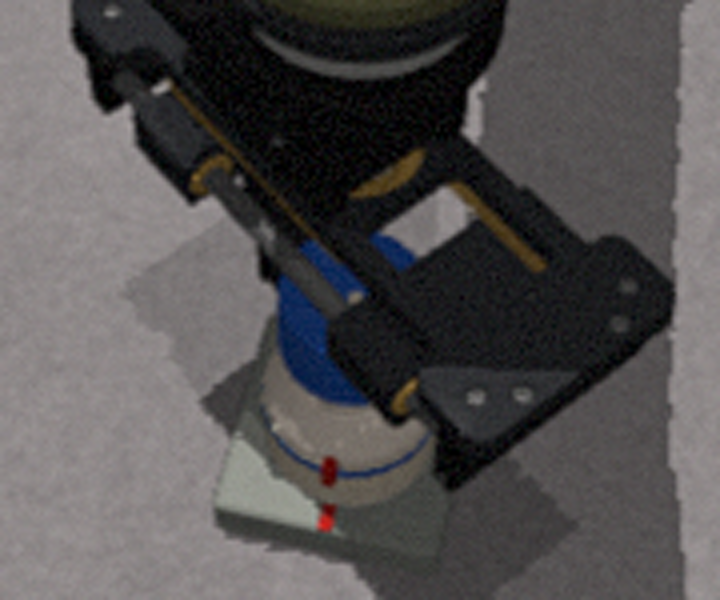

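Request:
send_rows:
  series: "0 0 0 0 0 0 0.4"

```text
time_s: 3.88
tcp_pos: [554.6, 17.1, 95.6]
tool_rot: [0.0, 0.42, 0.907, 0.0]
contact_force: [0.1, -0.5, -0.3]
finger_gap: 52.7
```

Request:
send_rows:
  series: "0 0 0 0 0 0 0.42"

```text
time_s: 4.0
tcp_pos: [554.6, 17.1, 95.6]
tool_rot: [0.0, 0.42, 0.907, 0.0]
contact_force: [-0.6, -0.8, 0.4]
finger_gap: 51.1
```

Request:
send_rows:
  series: "0 0 0 0 0 0 0.6"

```text
time_s: 4.12
tcp_pos: [554.5, 17.2, 95.5]
tool_rot: [-0.0, 0.42, 0.907, 0.0]
contact_force: [0.2, -0.3, 0.1]
finger_gap: 49.8
```

Request:
send_rows:
  series: "0 0 0 0 0 0 1;0 0 0 0 0 0 1"

```text
time_s: 4.38
tcp_pos: [554.5, 17.1, 95.6]
tool_rot: [-0.0, 0.42, 0.907, -0.0]
contact_force: [-0.2, -0.7, -0.0]
finger_gap: 49.8
```

Request:
send_rows:
  series: "0 0 0 0 0 0 0.38;0 0 0 0 0 0 0.38;-0.001 0.0018 0 0 0 0 0.38;0 0 0 0 0 0 0.38;0 0 0 0 0 0 0.42;0 0 0 0 0 0 0.6;0 0 0 0 0 0 1;0 0 0 0 0 0 1"

```text
time_s: 5.38
tcp_pos: [553.5, 18.9, 95.6]
tool_rot: [0.0, 0.42, 0.907, 0.0]
contact_force: [-0.2, -0.5, 1.1]
finger_gap: 49.7
```

Request:
send_rows:
  series: "0 0 0 0 0 0 1;0 0 0 0 0 0 1"
  squeeze: 20

```text
time_s: 5.62
tcp_pos: [553.5, 18.9, 95.6]
tool_rot: [0.0, 0.42, 0.907, 0.0]
contact_force: [-0.6, 0.4, 0.7]
finger_gap: 49.4
```

Request:
send_rows:
  series: "0 0 0 0 0 5 1;0 0 0 0 0 6 1;0 0 0 0 0 6 1;0 0 0 0 0 0 1"

```text
time_s: 6.12
tcp_pos: [553.0, 18.8, 95.5]
tool_rot: [-0.001, 0.282, 0.959, -0.0]
contact_force: [-2.7, -0.2, 2.3]
finger_gap: 49.4
```

Request:
send_rows:
  series: "0 0 0 0 0 6 1;0 0 0 0 0 7 1;0 0 0 0 0 7 1;0 0 0 0 0 7 1;0 0 0 0 0 7 1;0 0 0 0 0 7 1;0 0 0 0 0 0 1;0 0 0 0 0 0 1"

```text
time_s: 7.12
tcp_pos: [552.8, 18.7, 95.1]
tool_rot: [-0.001, -0.071, 0.997, -0.0]
contact_force: [-3.3, -1.6, -0.9]
finger_gap: 49.4
```

Run:
```python
from h import *
p,d=viewer.snapshot("scene"); cv2.imwrite("pics/s4.png",cv2.resize(p[180:330,240:420],None,fx=4,fy=4,interpolation=cv2.INTER_CUBIC))
o=bot.get_obs();print(o['time_s'],o['qpos'],o['tcp_pos'],o['contact_force'],o['torque'],o['finger_gap'])
```

```text
7.175 [-0.35353017  0.21953385  0.30512589  1.85549868 -0.07404423  1.07915067
  1.69287161] [552.81878451  18.67016749  95.13346316] [-2.03806696 -1.2139584  -1.72680258] [-0.22354162  0.68746977  0.01277398] 49.17535339135124
```

View pics/s4.png

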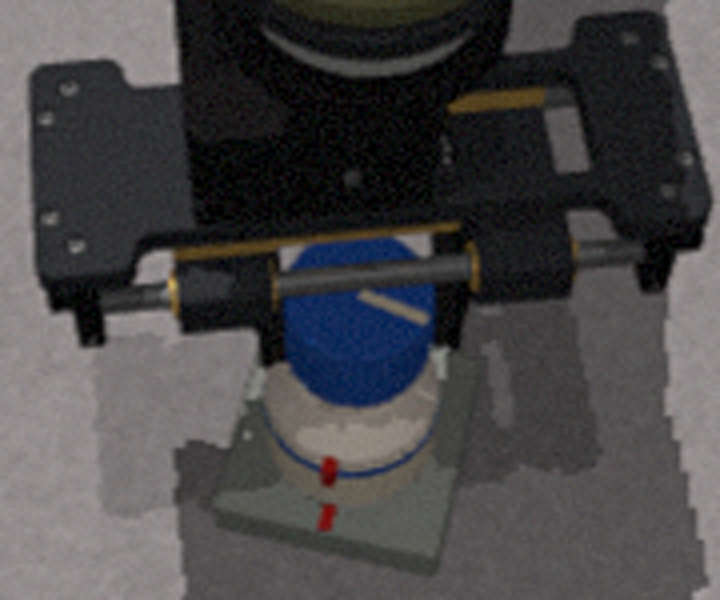

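Run:
```python
from h import *
a=ptz("scene",[240+361/4,240+428/4],[180+295/4,180+318/4],122); print(a, np.degrees(np.arctan2(*(a[1]-a[0])[[1,0]])))
```

```text
[[557.5345252   21.63798868 122.        ]
 [565.39984403  43.19202173 122.        ]] 69.95238245475123
```

Request:
send_rows:
  series: "0 0 -0.002 0 0 0 1;0 0 0 0 0 0 1"

```text
time_s: 7.42
tcp_pos: [553.2, 18.8, 93.5]
tool_rot: [-0.0, -0.072, 0.997, -0.0]
contact_force: [-3.7, -0.9, 0.1]
finger_gap: 49.2
```

Request:
send_rows:
  series: "0 0 -0.002 0 0 0 1;0 0 0 0 0 0 1"

```text
time_s: 7.68
tcp_pos: [553.5, 18.8, 91.5]
tool_rot: [-0.0, -0.072, 0.997, -0.0]
contact_force: [-3.2, -1.9, 1.0]
finger_gap: 49.4
```

Request:
send_rows:
  series: "0 0 -0.0015 0 0 0 1;0 0 0 0 0 0 1"

```text
time_s: 7.92
tcp_pos: [553.6, 18.8, 90.2]
tool_rot: [0.0, -0.072, 0.997, -0.0]
contact_force: [-3.8, -1.2, 3.7]
finger_gap: 49.3
```

Request:
send_rows:
  series: "0 0 -0.001 0 0 0 1;0 0 0 0 0 0 1"

```text
time_s: 8.18
tcp_pos: [553.8, 18.9, 90.0]
tool_rot: [0.0, -0.072, 0.997, 0.0]
contact_force: [-5.5, -1.7, 7.8]
finger_gap: 49.5
```

Run:
```python
from h import *
p,d=viewer.snapshot("scene"); cv2.imwrite("pics/s5.png",cv2.resize(p[180:330,240:420],None,fx=4,fy=4,interpolation=cv2.INTER_CUBIC))
np.save("s5.npy",d)
o=bot.get_obs();print(o['time_s'],o['tcp_pos'],o['contact_force'],o['torque'],o['finger_gap'])
V,U=np.mgrid[238:285,308:352]; U=U.ravel();V=V.ravel(); q=p[V,U].astype(int); m=(q[:,0]>q[:,2]+50)&(d[V,U]>0)
P=pts("scene",U[m],V[m],d[V,U][m].astype(float)); print(np.percentile(P[:,2],[50,70,80,90,95]))
```

```text
8.225 [553.74609365  18.844198    90.00842917] [-5.39685833 -2.25243269  8.02956216] [-0.37330105  1.31911875  0.01453073] 48.9762499504737
[114.15755549 115.04909289 115.47294727 116.1716322  116.56535085]
```

View pics/s5.png

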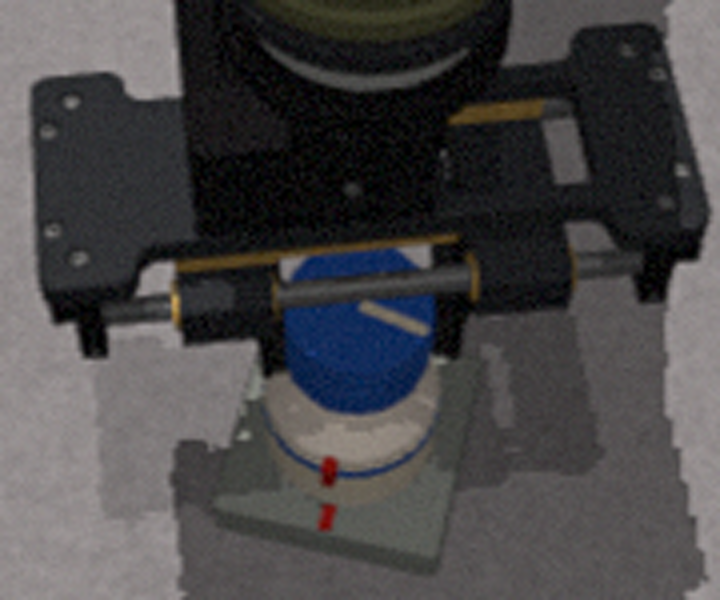

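Request:
send_rows:
  series: "-0.0006 -0.0002 0 0 0 -3 1;0 0 0 0 0 -7 1;0 0 -0.0005 0 0 -8 1;0 0 -0.0005 0 0 -8 1;0 0 0 0 0 0 1"
  squeeze: 30

```text
time_s: 8.85
tcp_pos: [553.9, 18.1, 88.2]
tool_rot: [0.001, 0.153, 0.988, -0.0]
contact_force: [-1.4, -3.3, 0.5]
finger_gap: 49.0
```

Run:
```python
from h import *
p,d=viewer.snapshot("scene"); cv2.imwrite("pics/s6.png",cv2.resize(p[180:330,240:420],None,fx=4,fy=4,interpolation=cv2.INTER_CUBIC))
o=bot.get_obs();print(o['time_s'],o['tcp_pos'],o['tool_rot'],o['contact_force'],o['torque'],o['finger_gap'])
```

```text
8.9 [553.80277481  18.13273815  88.22426963] [ 1.00861656e-03  1.52855534e-01  9.88248005e-01 -2.19706945e-04] [-0.22783309 -3.46424171  0.71267346] [-0.70966562  0.0667466  -0.07981214] 49.19963576839768
```

View pics/s6.png

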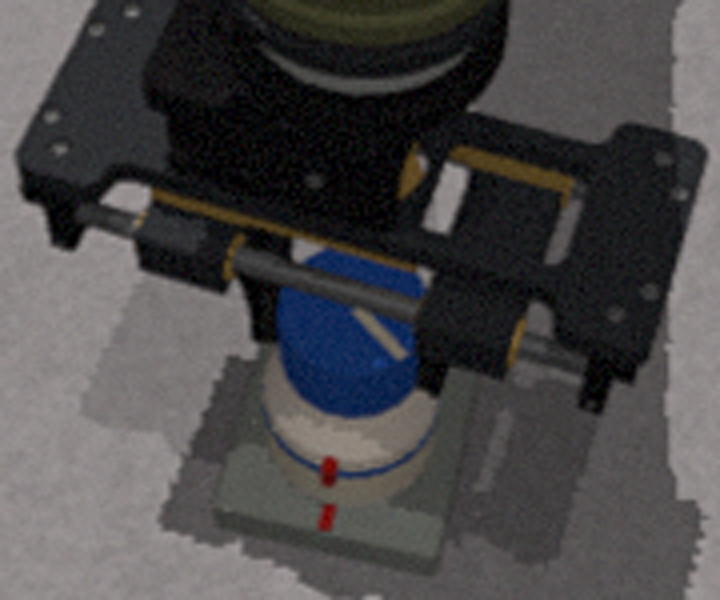

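Request:
send_rows:
  series: "0 -0.0003 -0.0005 0 0 -7 1;0 0 -0.0005 0 0 -8 1;0 0 -0.0005 0 0 -8 1;0 0 -0.0005 0 0 -8 1;0 0 0 0 0 0 1"

```text
time_s: 9.52
tcp_pos: [553.7, 18.7, 86.3]
tool_rot: [0.001, 0.411, 0.912, 0.0]
contact_force: [0.4, -2.3, -0.2]
finger_gap: 49.4
```

Run:
```python
from h import *
p,d=viewer.snapshot("scene"); cv2.imwrite("pics/s7.png",cv2.resize(p[180:330,240:420],None,fx=4,fy=4,interpolation=cv2.INTER_CUBIC))
o=bot.get_obs();print(o['time_s'],o['tcp_pos'],o['tool_rot'],o['contact_force'],o['torque'],o['finger_gap'])
```

```text
9.575 [553.66130372  18.79225512  86.24898943] [6.87333990e-04 4.10405998e-01 9.11902541e-01 4.46910614e-04] [ 1.12119634 -2.17148031  0.37808537] [-0.41216915 -0.11518851  0.01998238] 49.19350869030283
```

View pics/s7.png

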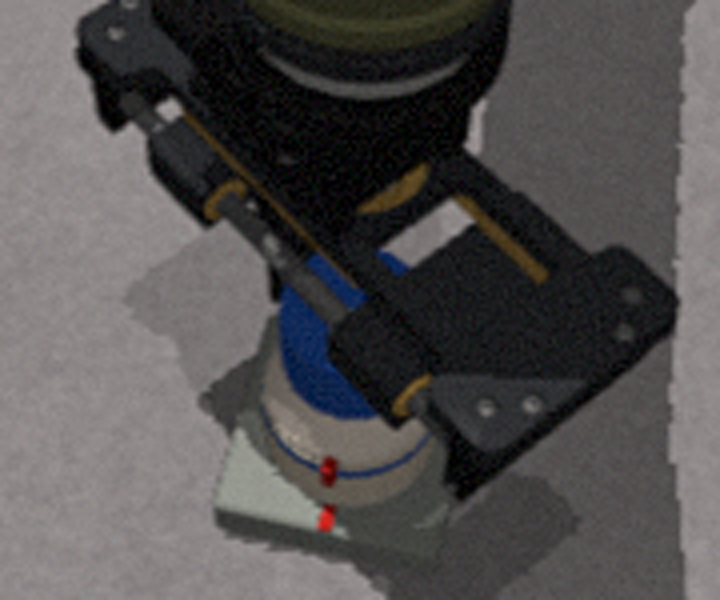

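Request:
send_rows:
  series: "0 0 -0.0005 0 0 -7 1;0 0 -0.0005 0 0 -7 1;0 0 -0.0004 0 0 -6 1;0 0 0 0 0 0 1"

```text
time_s: 10.07
tcp_pos: [553.0, 18.5, 84.7]
tool_rot: [0.0, 0.563, 0.827, 0.0]
contact_force: [-1.1, -2.4, 1.2]
finger_gap: 48.9
```

Run:
```python
from h import *
p,d=viewer.snapshot("scene"); cv2.imwrite("pics/s8.png",cv2.resize(p[180:330,240:420],None,fx=4,fy=4,interpolation=cv2.INTER_CUBIC))
o=bot.get_obs();print(o['time_s'],o['tcp_pos'],o['tool_rot'],o['contact_force'],o['torque'],o['finger_gap'])
```

```text
10.125 [553.03376486  18.5114068   84.68557954] [1.02845507e-04 5.62658603e-01 8.26689349e-01 7.17042726e-05] [-1.21552532 -1.88451991  1.38159125] [-0.43402781  0.120524   -0.0559493 ] 49.03408552760748
```

Request:
send_rows:
  series: "0 0 -0.0002 0 0 -3 1;0 0 0 0 0 0 1"

```text
time_s: 10.38
tcp_pos: [553.2, 18.4, 84.6]
tool_rot: [0.0, 0.584, 0.812, 0.0]
contact_force: [0.5, -2.8, 1.0]
finger_gap: 49.0
```

Run:
```python
from h import *
p,d=viewer.snapshot("scene"); cv2.imwrite("pics/s9.png",cv2.resize(p[180:330,240:420],None,fx=4,fy=4,interpolation=cv2.INTER_CUBIC))
o=bot.get_obs();print(o['time_s'],o['tcp_pos'],o['tool_rot'],o['contact_force'],o['torque'],o['finger_gap'])
a=o['tool_rot'];print(2*np.degrees(np.arctan2(a[2],a[1]))-90)
```

```text
10.425 [553.17444627  18.47241786  84.63163844] [2.61225044e-04 5.84408792e-01 8.11459351e-01 1.31692246e-04] [-0.50025314 -2.35332063  1.35774223] [-0.57709088  0.11932587  0.18198   ] 48.83964012791611
18.47752670122466
```

View pics/s9.png

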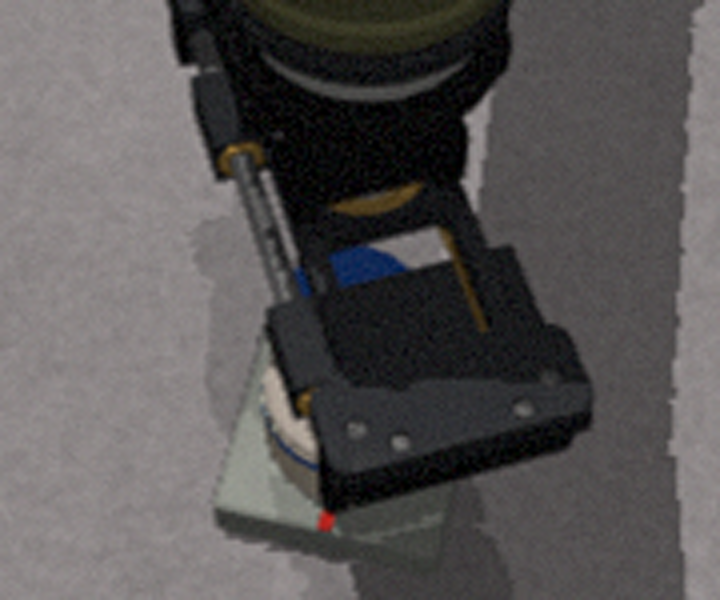

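Request:
send_rows:
  series: "0 0 0 0 0 -2 1;0 0 0 0 0 0 1"

```text
time_s: 10.68
tcp_pos: [553.2, 18.4, 84.7]
tool_rot: [0.0, 0.599, 0.801, 0.0]
contact_force: [0.1, -2.3, 1.2]
finger_gap: 49.1
```

```bash
cat > st.py <<'E'
from h import *
o=bot.get_obs();a=o['tool_rot'];print(o['time_s'],o['tcp_pos'],2*np.degrees(np.arctan2(a[2],a[1]))-90,o['contact_force'],o['torque'],o['finger_gap'])
E
python3 st.py
```

```text
10.675 [553.18582513  18.43161003  84.65988949] 16.37106680989055 [ 0.14824895 -2.31753425  1.21558188] [-0.62407204  0.05341325  0.70922112] 49.10096007392903
```

Request:
send_rows:
  series: "0 0 -0.0003 0 0 -3 1;0 0 0 0 0 0 1"

```text
time_s: 10.92
tcp_pos: [553.1, 19.1, 84.6]
tool_rot: [0.0, 0.62, 0.785, 0.0]
contact_force: [-0.8, -0.3, 4.7]
finger_gap: 49.1
```

```bash
python3 st.py
```

```text
10.925 [553.08792406  19.06898487  84.5732514 ] 13.424218858382574 [-0.78400332 -0.2555698   4.70807555] [-0.30597583  0.32640955  0.87917658] 49.09854322143424
```

Request:
send_rows:
  series: "0 0 0 0 0 0 0;0 0 0 0 0 0 0;0 0 0 0 0 0 0;0 0 0 0 0 0 0;0 0 0.01 0 0 0 0;0 0 0.03 0 0 0 0;0 0 0.04 0 0 0 0;-0.03 0 0.05 0 0 0 0;-0.04 0 0.04 0 0 0 0;0 0 0 0 0 0 0"

```text
time_s: 12.18
tcp_pos: [483.4, 18.5, 258.9]
tool_rot: [0.002, 0.62, 0.784, 0.004]
contact_force: [0.7, 0.0, -0.7]
finger_gap: 86.7
```

Request:
send_rows:
  series: "-0.015 0.05 0 0 0 0 0;-0.015 0.05 0 0 0 0 0;-0.01 0.05 0 0 0 0 0;0 0.05 0 0 0 0 0;0 0.03 0 0 0 0 0;0 0 0 0 0 0 0"

```text
time_s: 12.92
tcp_pos: [442.2, 251.1, 253.1]
tool_rot: [-0.0, 0.619, 0.786, -0.001]
contact_force: [-0.3, -0.8, -0.1]
finger_gap: 87.0
```

```bash
python3 st.py
python3 - <<'E'
from h import *
for n,roi in(("scene",(280,225,375,325)),("top",(275,170,355,250))):
    p,d=lidmeas(n,"z9",roi); cv2.imwrite(f"pics/{n}9.png",p); x0,y0,x1,y1=roi
    V,U=np.mgrid[y0:y1,x0:x1]; U=U.ravel();V=V.ravel()
    q=p[V,U].astype(int); D=d[V,U]; P=pts(n,U,V,D.astype(float))
    blue=(q[:,0]>q[:,2]+60)&(D>0)
    zt=np.percentile(P[blue,2],85)
    zm=np.median(P[blue&(P[:,2]>zt-6),2]); top=blue&(abs(P[:,2]-zm)<3)
    print(n,"top z",np.median(P[top,2]))
    hull=cv2.convexHull(np.stack([U[top],V[top]],-1).astype(np.float32))
    hw=ptz(n,*hull[:,0].T,111)[:,:2]; c=np.array(cv2.minEnclosingCircle(hw.astype(np.float32))[0]); print(c)
    ins=np.array([cv2.pointPolygonTest(hull,(float(u),float(v)),True)>1 for u,v in zip(U,V)])
    w=ptz(n,U,V,111)[ins&(q.min(1)>110)][:,:2]; print(len(w))
    u,s,vt=np.linalg.svd(w-w.mean(0)); print(s,np.degrees(np.arctan(vt[0][1]/vt[0][0])),np.degrees(np.arctan2(*(w.mean(0)-c)[::-1])))
    print(viewer.recognise("white_jar",n)[:1])
E
```

```text
12.925 [442.18370441 251.05692451 253.14928645] 13.54458734315621 [-0.2636454  -0.81970716 -0.05934512] [-0.12244515  0.06664237  0.01394887] 87.01826439157594
scene top z 109.55791472335615
[556.65197754  17.93966866]
60
[54.15184513 10.59177099] -11.263999680110178 -8.446800365097738
[{'centre': [527.2, -204.1, 71.8], 'confidence': 0.64}]
top top z 110.39241013535317
[549.75634766  17.32497406]
52
[42.89409027 13.30747111] -10.110497304050263 -9.920913831189788
[{'centre': [504.7, -212.5, 104.6], 'confidence': 0.8}]
```

View pics/scene_z9.png

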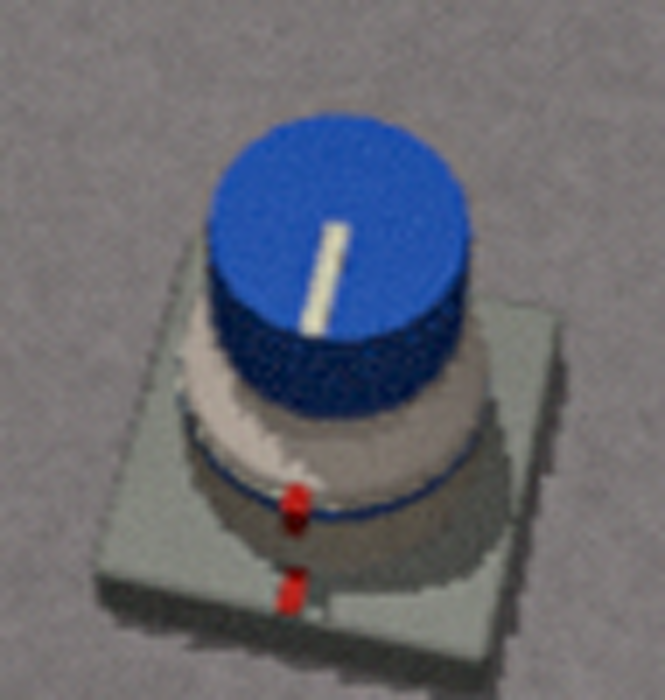

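View pics/scene9.png

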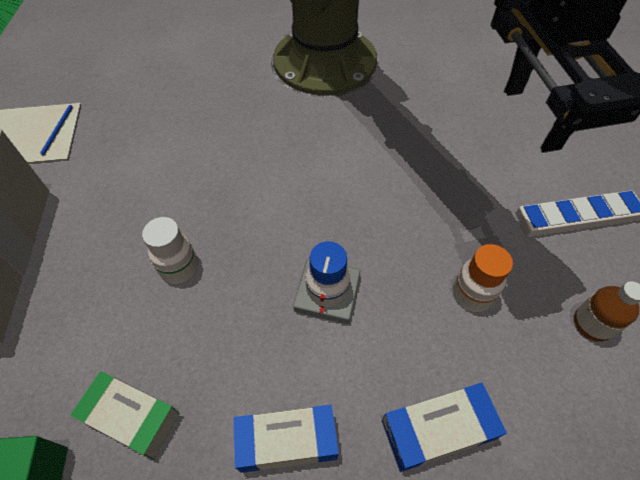

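The stripe reads -10 to -11° against the jar's -11°, and the lid top has dropped 11 mm (88 to 77 mm expected). The white jar stands at pixel (170, 250), where it was at the start.

```bash
python3 -c "
from rig import ticket; print(ticket.hand_in())"
```

```text
the job is handed in; nothing more can be done
None
```

The blue lid is screwed fully home on its jar with the stripe pointing at the red mark, and I handed the job in at about 13 s. I turned it back about 58° to 80° anticlockwise of the mark. It dropped about 6 mm under a light push, and I then screwed it clockwise until the torque rose to about 0.9 N·m at the stop. After that I let go and moved the arm clear.

**Last checks:**
- **Lid height:** the lid top is 11.1 mm lower than at the start, where 11 mm was expected.
- **Stripe:** it reads -11.3° in the scene camera and -10.1° in the top camera, against a jar yaw of about -11.3°.
- **Bystander:** the white-lidded jar looks unmoved in the scene picture. Detections before and after agree within about 4 mm.
- **Robot:** nothing is touching it.

**Disagreement:** the two cameras place the jar about 7 mm apart in x. I settled its position from the scene camera checked against the gripper, and from the low contact forces when gripping.

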